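# Put the site torch back in its charging well

### The arm

A 6-joint arm with a two-finger parallel gripper is mounted at the origin on a cart in front of the work surface, level with it; the furniture and walls round the work are solid. World frame = base frame: x ahead of the robot, y to its left, z up, the work surface at z = 0. Lengths are in mm, angles in rad, forces in N, time in s.
With the tool pointing down it reaches from about 400 to 925 mm from the base axis. Payload 12.5 kg.
Tool frame: the origin (TCP) lies midway between the tips of the shut fingers; the grasp point (between the pads) lies 19 mm behind it (env.pinch_z is the z of the grasp point in the tool frame, in mm); z points along the fingers, y is the line along which they close (so a half turn about z gives the same grasp; the last joint's range is limited). The gripper opens to 95 mm and grips with 3 to 60 N. Pads are 20 mm wide; open, the fingers measure 119 mm over their backs; the gripper's body (75 mm by 180 mm) begins 59 mm behind the grasp point.
Start: joints at [1.156, 0.491, 1.559, -0, 1.092, -0.106], TCP at [189.932, 595.463, 183.061] pointing down, gripper open.
Joint ranges: [-3.1, 3.1], [-0.84, 2.19], [0.05, 2.79], [-1.13, 4.28], [0.06, 2.93], [-2.69, 2.69]. Speed limits (rad/s): [2.22, 2.22, 2.79, 3.14, 3.14, 3.14].

### API

Orientations are given as [roll, pitch, yaw] about the fixed x, y, z axes, in that order (R = Rz(yaw) Ry(pitch) Rx(roll)).
In Python, from cell import env, eyes gives the robot as it stands.
- The arm moves only by the shell command python3 -m inch 'ROWS'. ROWS is JSON, a list of rows, each a list of 3 entries, a list of its own where there are three numbers: the shift along the tool's x, y, z in units of 60 mm (1.0 is 60 mm), then the turn about the tool's z in units of 5 degrees (1.0 is 5 degrees), then the closure, from -1 (fully open) to 1 (shut). In form: [[[tx, ty, tz], turn, claw], ...]. A call has exactly 10 rows; each row shifts and turns the commanded pose from where the row before left it, along the tool's axes as they then stand; what a row does not reach is not made up. A row lasts 1/8 s, in which the tool goes at most 62.5 mm and 10.7 degrees, less where a joint would pass 70% of its speed; a pose out of reach is approached as far as the arm can. A call is refused whole if a number of a shift passes 1 or a number of a turn 1, either way. A call with a gripper value outside its range is refused whole. The fingers move at their own pace and stop on an object; the grip force is fixed at half the most. Time passes only in rows, so rows that do not move let the fingers close, or fill a call up. It gives the time, the measured TCP pose, the force, the opening and the grip force at its end, in the units of the state.
- env.state(): the state, without advancing time (a new reading comes with each control period).
- eyes.read_camera(name): name is "side" or "top" or "wrist"; returns a dict with "pixels" (384x512x3 uint8, red, green, blue), "fx", "fy", "cx", "cy" (pixels), "distortion" ([k1, k2, p1, p2, k3] as OpenCV has them; the pictures are not rectified), "extrinsics" (4x4, takes a point from world to camera coordinates). Camera axes: x right, y down, z forward; pixel columns grow to the right and rows downward; lengths in mm; the calibration is good to about 2 mm. A picture is of the moment at which its call begins. There is no depth.
- env.job_done(): hands the job in; it is judged then, once.
Trained networks look in a picture, given as the dict that the camera call returned (one of the last four; its "shot" number tells which), for a name from the list of things; names that differ only in an ending like _2 or _b are one class to them, and where a whole thing is asked for, a point or a joint stands for the part that bears it (a point fixed in the world has none). Each returns a list of dicts, best first, with "score" (0 to 1); they miss things now and then, are a little off and sometimes report something else, mostly with a low value. They report only what shows in the picture. A call takes as long as a camera call.
- eyes.boxes_of(name, picture): "centre" ([row, column] in pixels, amid what is visible of it).
- eyes.cut_out(name, picture): "mask" (384x512 bool, what is visible of it) and "centre" ([row, column] in pixels, amid what is visible of it).
- eyes.spot_point(name, picture): "centre" ([row, column] in pixels: a listed point, or the origin of a listed thing).
The state is a dict: "t": time; "joints": joint angles; "qvel": joint speeds; "tau": joint torques, N m; "eef_pos": TCP position; "tcp_rot": TCP orientation; "ft_force": force on the tool from outside, world axes, zero at the start; "moment": the same for the moment, N m; "opening": opening from 0.0 (shut) to 1.0 (fully open); "grip_force": force on a finger pad.
Only numpy, scipy, OpenCV 4.12 (cv2) and the standard library are available. Lean on these libraries where they do the work, as an engineer would, in place of code of your own. Each camera call takes 0.05 s, during which the arm holds its last target. There are 200 camera calls.

### The job

Put the torch back on charge: pick it up off the desk, lean it and set the edge of its tail into the charger's well against the sprung contact, push the contact back, straighten the torch up and slide it down until it is fully home and upright, then let go. Work by feel and never force it against the charger, and leave the other things on the desk where they are.

Things in the scene. Friction and masses are not known exactly. Their poses are not given: they have to be found in the camera images.
- torch: slim dark torch with an orange sleeve, standing on its tail, lens up: a plain round tube 28 mm thick, 135 mm long, about 0.17 kg. Origin: centre of the tail's flat end; z runs along the torch to the lens. The tail's edge has a 1.5 mm bevel; a brass contact groove, 22 mm in diameter, runs round it 32 to 44 mm above the tail; from 44 mm up it is smooth and can be gripped.
- charger: charging base fixed to the desk: pale puck 100 mm across, 46 mm high, dark flanged well in its top. Origin: centre of its underside; z up; its -x side is the front (green light, brass contact). Lean the torch's lens end to the front, dip the low front edge of its tail about 4 mm into the open part of the bore, push the contact back to the front until the tail nears the rim, then straighten.
- charger_mouth (a point): middle of the puck, 50 mm above the desk: the well's mouth if the well stood central and lowest. The well (round upright bore 29.6 mm wide, 43 mm deep, square-edged, flat flange 59 mm across) is clamped 0 to 14 mm higher and up to 9 mm in front of or behind the middle (charger's x), and does not give those ways: see or feel where. Sideways (y) its rubber gives 2.5 mm, 0.5 N per mm.
- charger_front (a point): the brass contact's face if the well stood central and lowest: 8.8 mm in front of the bore's middle, 5 mm below the mouth. The contact, 11 mm wide, 9 mm high, flat top 0.5 mm below the mouth, stands 6 mm into the bore. It slides only outward (charger's -x; spring 2 N at rest, 4.5 N flush with the bore wall, 1.5 mm more to its stop). Pressed from above it does not give.
- charger_floor (a point): the middle of the well's floor, 43 mm below its mouth, if the well stood central and lowest (7 mm above the desk); the tail rests on it when home. Sliding the upright torch down takes up to about 10 N as the contact drags on it; at the bottom the contact springs into the groove. A dark cover, 4 mm high, stands on the flange 19.5 to 29.5 mm in front of the bore's middle.
- charger_contact (a joint): how far the brass contact is pushed outward, in m: 0 at rest, 0.006 flush with the bore wall, 0.0044 to 0.006 while the torch's full width is beside it, 0.001 to 0.003 when it has sprung into the groove of a torch that is fully home
- tape_measure_2: black and yellow tape measure, 41x82x72 mm, loose bystander standing on the desk; origin at the centre of its underside
- glue_stick: yellow glue stick with green cap, 28 mm in diameter, 94 mm tall, loose bystander standing on the desk; origin at the centre of its underside
- tin: small blue tin, 70x100x30 mm, loose bystander; origin at the centre of its underside
- eraser: white eraser in a blue sleeve, 23x52x13 mm, loose bystander; origin at the centre of its underside

How it is judged:
By the outcome, as a careful person would: the job done as asked, in the order asked, and still so for the second after the job is handed in, with the robot touching nothing.
It also fails if it takes over 67 s, if anything falls off the work surface, if the arm or the gripper's body presses on something with over 40 N, if the wrist force passes 120 N, or if a joint passes its speed limit or range.

## Working session

There is one attempt and no reset: what is moved stays moved. The work goes in short steps, Python scripts to look and compute and a shell command to move; the robot and the scene stay as the last step left them, time stands still between calls to the robot, and variables do not carry over. Pictures are saved under pics/ and viewed, at most 10 in all, crops included, and the job is handed in when it is done.

```bash
ls; mkdir -p pics; cat > h.py <<'E'
import numpy as np, cv2
from cell import env, eyes
def ray(p,rc):
    K=np.array([[p["fx"],0,p["cx"]],[0,p["fy"],p["cy"]],[0,0,1]])
    u=cv2.undistortPoints(np.array([[[rc[1],rc[0]]]],float),K,np.array(p["distortion"],float))[0,0]
    E=np.array(p["extrinsics"]);R,t=E[:3,:3],E[:3,3]
    return -R.T@t, R.T@np.array([u[0],u[1],1])
def atz(p,rc,z):
    o,d=ray(p,rc); return o+d*(z-o[2])/d[2]
def proj(p,X):
    K=np.array([[p["fx"],0,p["cx"]],[0,p["fy"],p["cy"]],[0,0,1]]);E=np.array(p["extrinsics"])
    r=cv2.projectPoints(np.array(X,float).reshape(-1,1,3),cv2.Rodrigues(E[:3,:3])[0],E[:3,3],K,np.array(p["distortion"],float))[0]
    return r[:,0,::-1]
def tri(rays):
    A=np.zeros((3,3));b=np.zeros(3)
    for o,d in rays:
        d=d/np.linalg.norm(d);M=np.eye(3)-np.outer(d,d);A+=M;b+=M@o
    return np.linalg.solve(A,b)
E
cat > a.py <<'E'
from h import *
P={n:eyes.read_camera(n) for n in("side","top")}
cv2.imwrite("pics/a.png",np.vstack([P[n]["pixels"][:,:,::-1] for n in P])[:, :] )
for n in P:
    print(n,"campos",ray(P[n],(192,256))[0].round(),ray(P[n],(192,256))[1].round(2))
    for k in["torch","charger","charger_mouth","charger_front","charger_floor","tape_measure_2","glue_stick","tin","eraser"]:
        r=eyes.spot_point(k,P[n])
        print(k,[(np.round(q["centre"],1).tolist(),round(q["score"],2),atz(P[n],q["centre"],{"charger_mouth":50,"charger_front":45,"charger_floor":7}.get(k,0)).round().tolist()) for q in r[:2]])
print(env.state(),env.pinch_z)
E
python3 a.py; python3 -c "
import cv2;a=cv2.imread('pics/a.png');cv2.imwrite('pics/a1.png',cv2.resize(a,None,fx=.78,fy=.78))"
```

```text
pics
side campos [ 376. -897.  486.] [ 0.13  0.87 -0.48]
torch [([197.7, 231.7], 0.63, [439.0, -38.0, 0.0])]
charger []
charger_mouth [([227.8, 266.4], 0.88, [494.0, -261.0, 50.0])]
charger_front [([235.0, 271.0], 0.75, [500.0, -280.0, 45.0]), ([231.4, 270.2], 0.16, [500.0, -267.0, 45.0])]
charger_floor [([248.0, 272.9], 0.71, [506.0, -274.0, 7.0])]
tape_measure_2 [([170.0, 231.2], 0.56, [451.0, 132.0, 0.0])]
glue_stick [([244.8, 209.5], 0.62, [375.0, -238.0, 0.0])]
tin [([210.6, 290.3], 0.57, [578.0, -119.0, 0.0])]
eraser [([272.5, 210.1], 0.5, [374.0, -327.0, 0.0]), ([245.9, 271.7], 0.3, [507.0, -257.0, 0.0])]
top campos [ 274. -114. 1137.] [ 0.2   0.   -0.98]
torch []
charger [([193.2, 315.9], 0.62, [505.0, -279.0, 0.0])]
charger_mouth [([189.8, 318.9], 0.65, [504.0, -280.0, 50.0])]
charger_front [([213.9, 230.5], 0.69, [442.0, -46.0, 45.0]), ([192.5, 321.6], 0.67, [497.0, -288.0, 45.0])]
charger_floor []
tape_measure_2 [([217.7, 171.1], 0.59, [440.0, 120.0, 0.0])]
glue_stick [([241.0, 306.8], 0.47, [373.0, -250.0, 0.0])]
tin [([162.7, 260.3], 0.8, [593.0, -126.0, 0.0]), ([193.5, 314.9], 0.21, [504.0, -276.0, 0.0])]
eraser [([239.5, 336.0], 0.59, [376.0, -329.0, 0.0])]
{'t': 1.0, 'joints': array([ 1.15641910e+00,  4.90891749e-01,  1.55889253e+00, -1.65829856e-05,
        1.09168834e+00, -1.05626045e-01]), 'qvel': array([ 0.00014408, -0.00135794,  0.00073573,  0.00052944, -0.00050658,
        0.00082213]), 'tau': array([-1.14824794e-03, -6.12477779e+01, -2.58436918e+01,  6.92013977e-02,
        4.44790511e-02,  2.43724077e-05]), 'eef_pos': array([189.92744412, 595.47197626, 183.06864826]), 'tcp_rot': array([3.14147484e+00, 2.72899154e-05, 2.83284911e+00]), 'ft_force': array([ 0.00503873, -1.42457188,  0.37599951]), 'moment': array([-0.02668064, -0.03083223, -0.0206971 ]), 'grip_force': 0.0, 'opening': 1.002792767228326} -18.8
```

View pics/a1.png

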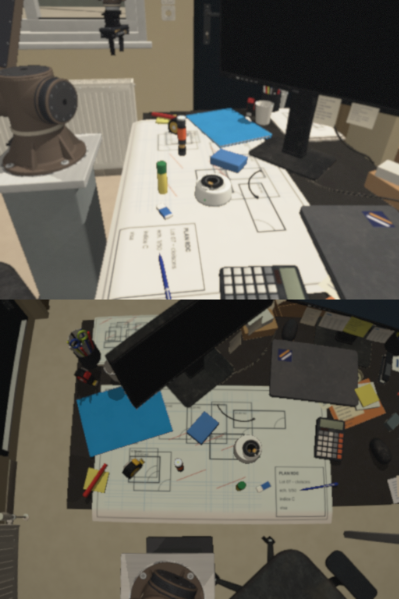

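```bash
python3 -c "
import cv2,numpy as np
a=cv2.imread('pics/a.png')
f=lambda r,c:cv2.resize(a[r-30:r+30,c-40:c+40],(400,300),interpolation=3)
g=np.vstack([np.hstack([f(236,270),f(384+192,318)]),np.hstack([f(175,232),f(384+214,231)])])
cv2.imwrite('pics/b.png',g)"
```

```text
(no output)
```

View pics/b.png

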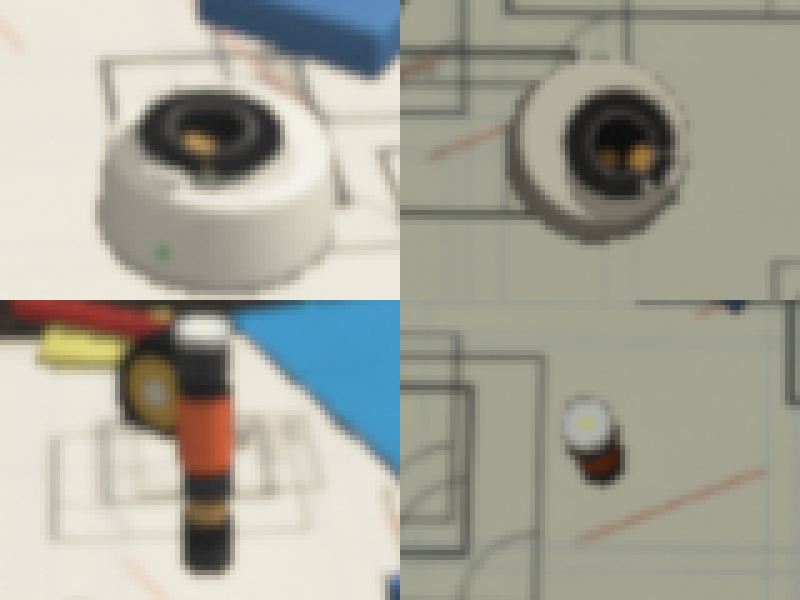

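The charger's brass contact and green light face roughly world -y (crop: contact at about 195,140 on the side view, 640,155 on the top view). The torch stands upright near (439,-38). I'll look at the charger with the wrist camera first.

```bash
cat > plan.py <<'E'
import sys,numpy as np
from h import env
# usage: plan.py dx dy dz(world) turn_deg(yaw change) -> per-row tool shifts (units)
dx,dy,dz,tu=map(float,sys.argv[1:5]); n=10
s=env.state(); yaw=s["tcp_rot"][2]
out=[]
for k in range(n):
    c,q=np.cos(yaw),np.sin(yaw); d=np.array([dx,dy,dz])/n
    out.append([round(float(v)/60,2) for v in (c*d[0]+q*d[1], q*d[0]-c*d[1], -d[2])]); yaw+=np.radians(tu/n)
print(out,"turn/row",-tu/n/5)
E
python3 -m inch '[[[-0.7,-0.5,-0.2],0,-1],[[-0.7,-0.5,-0.2],0,-1],[[-0.7,-0.5,-0.2],0,-1],[[-0.7,-0.5,-0.2],0,-1],[[-0.7,-0.5,-0.2],0,-1],[[-0.7,-0.5,-0.2],0,-1],[[-0.7,-0.5,-0.2],0,-1],[[-0.7,-0.5,-0.2],0,-1],[[-0.7,-0.5,-0.2],0,-1],[[-0.7,-0.5,-0.2],0,-1]]'
python3 plan.py -20 -380 0 -50
```

```text
t: 2.25
eef_pos: [499.7, 180.5, 303.6]
tcp_rot: [3.141, 0.0, 2.833]
ft_force: [-0.3, 0.4, 0.3]
opening: 1.0
grip_force: 0.0
[[-0.16, -0.61, -0.0], [-0.21, -0.6, -0.0], [-0.26, -0.58, -0.0], [-0.31, -0.55, -0.0], [-0.36, -0.52, -0.0], [-0.4, -0.49, -0.0], [-0.45, -0.45, -0.0], [-0.48, -0.41, -0.0], [-0.52, -0.37, -0.0], [-0.55, -0.32, -0.0]] turn/row 1.0
```

```bash

python3 -m inch '[[[-0.16,-0.61,0],1,-1],[[-0.21,-0.6,0],1,-1],[[-0.26,-0.58,0],1,-1],[[-0.31,-0.55,0],1,-1],[[-0.36,-0.52,0],1,-1],[[-0.4,-0.49,0],1,-1],[[-0.45,-0.45,0],1,-1],[[-0.48,-0.41,0],1,-1],[[-0.52,-0.37,0],1,-1],[[-0.55,-0.32,0],1,-1]]'
cat > w.py <<'E'
import sys
from h import *
p=eyes.read_camera(sys.argv[1]); cv2.imwrite(sys.argv[2],p["pixels"][:,:,::-1])
print(ray(p,(192,256)))
for k,z in [("torch",0),("charger",0),("charger_mouth",55),("charger_front",50),("charger_floor",12)]:
    print(k,[(np.round(q["centre"],1).tolist(),round(q["score"],2),atz(p,q["centre"],z).round(1).tolist()) for q in eyes.spot_point(k,p)[:2]])
import pickle;pickle.dump(p,open(sys.argv[2][:-3]+"pkl","wb"))
E
python3 w.py wrist pics/w1.png
```

```text
t: 3.5
eef_pos: [477.7, -199.1, 303.2]
tcp_rot: [3.141, 0.0, 1.957]
ft_force: [0.5, 0.3, -0.1]
opening: 0.999
grip_force: 0.0
(array([ 448.82533789, -127.95527425,  504.66190926]), array([ 0.10840502, -0.23406326, -0.96633218]))
torch []
charger [([209.6, 249.8], 0.98, [507.2, -280.2, 0.0]), ([156.5, 178.1], 0.67, [376.0, -243.0, 0.0])]
charger_mouth [([218.9, 251.8], 0.85, [508.6, -275.2, 55.0])]
charger_front [([221.6, 243.5], 0.95, [499.9, -285.1, 50.0])]
charger_floor [([205.6, 249.0], 0.92, [502.3, -271.1, 12.0]), ([136.9, 335.6], 0.68, [579.8, -127.3, 12.0])]
```

View pics/w1.png

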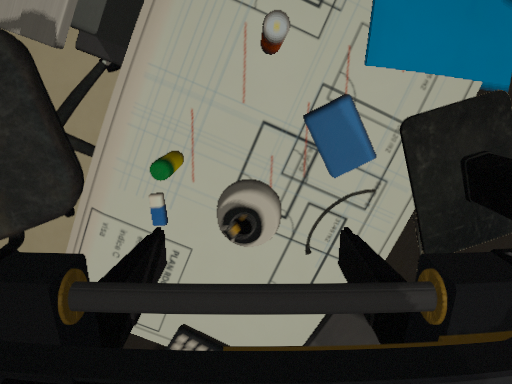

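The wrist view shows the charger at (210,250), with the dark well set toward the lower left (front) of the puck and brass at (228,238). The torch is at (35,275). I'll zoom in on the charger.

```bash
cat > ov.py <<'E'
import sys,pickle
from h import *
# puck centre x,y, yaw of charger +x (deg), well offset along x (mm), mouth height
cx,cy,yaw,off,hm=map(float,sys.argv[3:8]); p=pickle.load(open(sys.argv[1],"rb"))
import ast
a0=proj(p,[[cx,cy,46]])[0]; r0,c0=int(a0[0])-36,int(a0[1])-44; S=8
im=cv2.resize(p["pixels"][r0:r0+72,c0:c0+88,::-1],None,fx=S,fy=S,interpolation=cv2.INTER_CUBIC)
X=np.array([np.cos(np.radians(yaw)),np.sin(np.radians(yaw))]);w=np.array([cx,cy])+off*X;Y=np.array([-X[1],X[0]])
def ci(c,r,z,col):
    t=np.linspace(0,2*np.pi,60);q=proj(p,np.c_[c[0]+r*np.cos(t),c[1]+r*np.sin(t),0*t+z]);dr(q,col)
def dr(q,col):
    cv2.polylines(im,[np.round(((q-[r0,c0]+.5)*S)[:,::-1]).astype(np.int32).reshape(-1,1,2)],False,col,1)
if len(sys.argv)<9:
    ci((cx,cy),50,0,(0,255,0));ci((cx,cy),50,46,(0,255,0));ci(w,29.5,hm,(255,0,255));ci(w,14.8,hm,(0,0,255))
    for xs in(-19.5,-29.5): dr(proj(p,[[*(w+xs*X+b*Y),hm+4] for b in(-8,8)]),(255,255,0))
    dr(proj(p,[[*(w-8.8*X+b*Y),hm-.5] for b in(-5.5,5.5)]),(0,255,255))
cv2.imwrite(sys.argv[2],im)
E
python3 ov.py pics/w1.pkl pics/o0.png 507 -280 60 0 50 raw
python3 ov.py pics/w1.pkl pics/o1.png 507 -280 60 -7 57
python3 -c "
import cv2,numpy as np
cv2.imwrite('pics/o2.png',cv2.resize(np.vstack([cv2.imread('pics/o%d.png'%i) for i in(0,1)]),None,fx=.52,fy=.52,interpolation=3))"
```

```text
(no output)
```

View pics/o2.png

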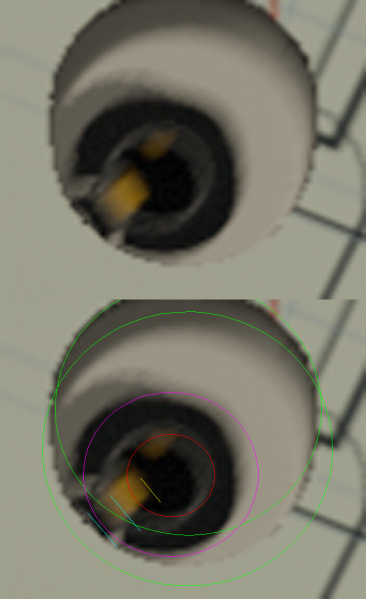

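```bash
cat > fit.py <<'E'
import pickle,sys
from h import *
from scipy.optimize import minimize
P=[pickle.load(open("pics/w1.pkl","rb")),eyes.read_camera("side"),eyes.read_camera("top")]
S=6
t=np.linspace(0,2*np.pi,72)
def circ(p,c,r,z,o):
    return ((proj(p,np.c_[c[0]+r*np.cos(t),c[1]+r*np.sin(t),0*t+z])-o+.5)*S)[:,::-1]
D=[]
for i,p in enumerate(P):
    if i: p=dict(p)
    m=eyes.cut_out("charger",p) if i else None
    q=proj(p,[[505,-280,30]])[0];o=np.array([int(q[0])-40,int(q[1])-40])
    g=p["pixels"][o[0]:o[0]+80,o[1]:o[1]+80].astype(float)
    D.append((p,o,cv2.resize(g,None,fx=S,fy=S,interpolation=cv2.INTER_CUBIC),m[0]["mask"][o[0]:o[0]+80,o[1]:o[1]+80] if m else None))
def fill(h,n):
    im=np.zeros((n,n),np.uint8);cv2.fillPoly(im,[np.round(h).astype(np.int32).reshape(-1,1,2)],1);return im>0
for i,(p,o,g,m) in enumerate(D):
    n=g.shape[0]; L=g.max(2)
    if m is None:
        mm=eyes.cut_out("charger",eyes.read_camera("wrist"))[0]["mask"][o[0]:o[0]+80,o[1]:o[1]+80]
    else: mm=m
    mk=cv2.resize(mm.astype(np.uint8),(n,n),interpolation=0)>0
    mk=cv2.GaussianBlur(mk.astype(np.float32),(0,0),3)>.5
    dk=(L<70)&cv2.erode(mk.astype(np.uint8),np.ones((5,5)))>0
    dk=cv2.morphologyEx(dk.astype(np.uint8),cv2.MORPH_CLOSE,np.ones((25,25)))>0
    def cost(v):
        h=cv2.convexHull(np.vstack([circ(p,v,50,0,o),circ(p,v,50,46,o)]).astype(np.float32))[:,0]
        a=fill(h,n)|dk; return -(a&mk).sum()/(a|mk).sum()
    r=minimize(cost,[505,-280],method="Nelder-Mead",options=dict(initial_simplex=[[505,-280],[511,-280],[505,-274]]))
    print(i,"puck",r.x.round(1),r.fun.round(3))
    for hm in(50,57,64):
        def c2(v):
            a=fill(circ(p,v,29.5,hm,o),n);return -(a&dk).sum()/(a|dk).sum()
        r2=minimize(c2,[503,-283],method="Nelder-Mead",options=dict(initial_simplex=[[503,-283],[510,-283],[503,-276]]))
        print("  flange",hm,r2.x.round(1),r2.fun.round(3))
    br=(g[:,:,0]>1.35*g[:,:,2])&(g[:,:,0]>90)&mk
    cc=np.argwhere(br)
    if len(cc): print("  brass",(cc.mean(0)/S+o).round(1),atz(p,cc.mean(0)/S+o,55).round(1),len(cc))
E
python3 fit.py
```

```text
0 puck [ 504.1 -280.5] -0.863
  flange 50 [ 498.8 -290.8] -0.78
  flange 57 [ 498.6 -288.2] -0.768
  flange 64 [ 497.4 -286.4] -0.75
  brass [230.5 234.7] [ 492.6 -300.5   55. ] 2240
1 puck [ 505.5 -270.6] -0.89
  flange 50 [ 501.2 -276.5] -0.88
  flange 57 [ 499.6 -286.1] -0.853
  flange 64 [ 497.4 -295. ] -0.828
  brass [234.8 269.8] [ 495. -293.   55.] 778
2 puck [ 505. -280.] 0.0
  flange 50 [ 503. -283.] 0.0
  flange 57 [ 503. -283.] 0.0
  flange 64 [ 503. -283.] 0.0
  brass [212.5 278.6] [ 443.2 -171.8   55. ] 3808
```

```bash
python3 plan.py 30 -71 -180 -50
```

```text
[[-0.13, 0.0, 0.3], [-0.13, 0.01, 0.3], [-0.13, 0.02, 0.3], [-0.12, 0.03, 0.3], [-0.12, 0.05, 0.3], [-0.12, 0.06, 0.3], [-0.11, 0.07, 0.3], [-0.1, 0.07, 0.3], [-0.1, 0.08, 0.3], [-0.09, 0.09, 0.3]] turn/row 1.0
```

```bash

python3 -m inch '[[[-0.13,0,0.3],1,-1],[[-0.13,0.01,0.3],1,-1],[[-0.13,0.02,0.3],1,-1],[[-0.12,0.03,0.3],1,-1],[[-0.12,0.05,0.3],1,-1],[[-0.12,0.06,0.3],1,-1],[[-0.11,0.07,0.3],1,-1],[[-0.1,0.07,0.3],1,-1],[[-0.1,0.08,0.3],1,-1],[[-0.09,0.09,0.3],1,-1]]'
python3 w.py wrist pics/w2.png
```

```text
t: 5.45
eef_pos: [507.7, -269.3, 122.4]
tcp_rot: [3.142, -0.0, 1.085]
ft_force: [-0.4, -0.0, -0.1]
opening: 1.001
grip_force: 0.0
(array([ 543.5142987 , -201.42721753,  323.93386761]), array([-0.1100853 , -0.23276484, -0.96645584]))
torch [([2.8, 72.3], 0.93, [442.2, -43.6, 0.0]), ([288.3, 171.1], 0.37, [374.6, -332.2, 0.0])]
charger [([192.2, 255.7], 0.95, [506.3, -279.5, 0.0]), ([4.6, 73.7], 0.16, [442.5, -45.6, 0.0])]
charger_mouth [([208.7, 254.6], 0.71, [505.2, -278.4, 55.0])]
charger_front [([216.3, 252.3], 0.77, [499.6, -284.9, 50.0])]
charger_floor [([191.2, 255.0], 0.67, [507.5, -275.4, 12.0])]
```

View pics/w2.png

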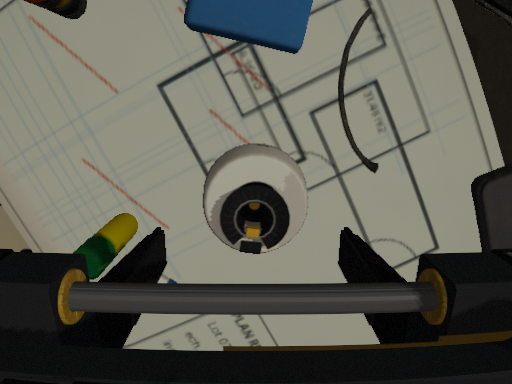

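The wrist view now looks along the charger's axis: bore centre at about (218,254), cover at (246,250), puck centre at about (195,255). I'll check this with an overlay.

```bash
sed -i 's/-36,int/-62,int/; s/-44; S=8/-62; S=5/; s/r0+72,c0:c0+88/r0+124,c0:c0+124/' ov.py
python3 - <<'E'
import pickle
from h import *
from scipy.optimize import minimize
p=pickle.load(open("pics/w2.pkl","rb"));g=p["pixels"].astype(float)
def g0(v): return v
S=4;r0,c0=130,190
a=cv2.resize(g[r0:265,c0:320],None,fx=S,fy=S,interpolation=cv2.INTER_CUBIC);L=a.max(2)
lab=cv2.cvtColor(a.clip(0,255).astype(np.uint8),cv2.COLOR_RGB2HSV)
dk=(L<62).astype(np.uint8)
n,lb,st,_=cv2.connectedComponentsWithStats(dk);k=1+st[1:,4].argmax();c=(lb==k).astype(np.uint8)
cn=max(cv2.findContours(c,0,1)[0],key=cv2.contourArea)[:,0]/S+[c0,r0]-.5+.5/S
# flange: contour points to the back half (upper image, away from the cover)
pts=cn[(cn[:,1]<225)]
print("flange contour rows/cols",cn.min(0),cn.max(0),len(pts))
for hm in(50,54,58,62):
    W=np.array([atz(p,(q[1],q[0]),hm)[:2] for q in pts])
    f=lambda v:np.abs(np.hypot(*(W-v).T)-29.5).mean()
    r=minimize(f,[503,-283],method="Nelder-Mead"); print("flange",hm,r.x.round(1),round(r.fun,2))
    A=np.c_[2*W,np.ones(len(W))];s=np.linalg.lstsq(A,(W**2).sum(1),rcond=None)[0];print("  free",s[:2].round(1),np.sqrt(s[2]+s[:2]@s[:2]).round(2))
E
python3 ov.py pics/w2.pkl pics/o3.png 505 -280 60 -7 58
```

```text
flange contour rows/cols [219.625 181.625] [288.875 248.125] 726
flange 50 [ 500.3 -287. ] 5.16
  free [ 503.1 -281.8] 23.39
flange 54 [ 500.6 -286.3] 5.23
  free [ 503.7 -280.6] 23.05
flange 58 [ 500.8 -285.6] 5.32
  free [ 504.3 -279.4] 22.71
flange 62 [ 501.2 -285.1] 5.4
  free [ 504.9 -278.3] 22.36
```

View pics/o3.png

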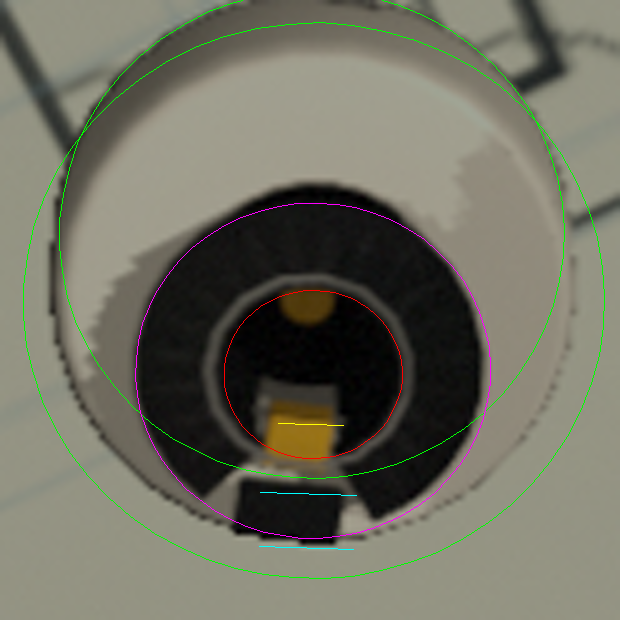

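```bash
python3 plan.py -75 215 108 -8.7
```

```text
[[0.26, -0.28, -0.18], [0.26, -0.28, -0.18], [0.25, -0.28, -0.18], [0.25, -0.29, -0.18], [0.24, -0.29, -0.18], [0.24, -0.3, -0.18], [0.23, -0.3, -0.18], [0.23, -0.3, -0.18], [0.22, -0.31, -0.18], [0.22, -0.31, -0.18]] turn/row 0.174
```

```bash

python3 -m inch '[[[0.26,-0.28,-0.18],0.18,-1],[[0.26,-0.28,-0.18],0.18,-1],[[0.25,-0.28,-0.18],0.18,-1],[[0.25,-0.29,-0.18],0.18,-1],[[0.24,-0.29,-0.18],0.18,-1],[[0.24,-0.3,-0.18],0.18,-1],[[0.23,-0.3,-0.18],0.18,-1],[[0.23,-0.3,-0.18],0.16,-1],[[0.22,-0.31,-0.18],0.16,-1],[[0.22,-0.31,-0.18],0.16,-1]]'
python3 - <<'E'
from h import *
R=[]
for n in("wrist","side","top"):
    p=eyes.read_camera(n)
    for m in eyes.cut_out("torch",p)[:1]:
        rr=np.argwhere(m["mask"]); print(n,m["score"],m["centre"],rr.min(0),rr.max(0))
        (c,wh,an)=cv2.minAreaRect(rr.astype(np.float32)); print(c,wh,an)
        if n=="side": 
            c0=m["centre"]
            for r in(rr[:,0].min(),rr[:,0].max()):print("col at",r,rr[rr[:,0]==r,1].mean())
        R.append((n,p,m))
    print(n,"spot",[(q["centre"],q["score"],atz(p,q["centre"],0).round(1)) for q in eyes.spot_point("torch",p)[:2]])
from scipy.optimize import minimize
# fit upright cylinder silhouettes
t=np.linspace(0,2*np.pi,40)
def sil(p,v):
    q=np.vstack([proj(p,np.c_[v[0]+14*np.cos(t),v[1]+14*np.sin(t),0*t+z]) for z in(0,135)])
    im=np.zeros((1536,2048),np.uint8);cv2.fillConvexPoly(im,cv2.convexHull(np.round((q+.5)*4)[:,::-1].astype(np.int32)),1);return im>0
for n,p,m in R:
    mm=cv2.resize(m["mask"].astype(np.uint8),(2048,1536),interpolation=0)>0
    f=lambda v:-(sil(p,v)&mm).sum()/(sil(p,v)|mm).sum()
    r=minimize(f,[440,-40],method="Nelder-Mead",options=dict(initial_simplex=[[440,-40],[446,-40],[440,-34]]));print(n,r.x.round(1),round(r.fun,3))
E
```

```text
t: 7.0
eef_pos: [432.7, -52.8, 232.2]
tcp_rot: [3.14, -0.001, 0.937]
ft_force: [-0.2, 0.0, 0.3]
opening: 1.0
grip_force: 0.0
wrist 0.7 [169.0, 255.5] [143 241] [189 270]
(166.0, 255.5) (29.0, 46.0) 90.0
wrist spot [([153.3, 252.9], 0.7, array([441.3, -43.2,   0. ]))]
side 0.85 [174.1, 232.4] [148 227] [198 238]
(173.0, 232.5) (11.0, 50.0) 90.0
col at 148 232.5
col at 198 233.0
side spot [([199.6, 234.3], 0.94, array([445. , -49.2,   0. ]))]
top spot []
wrist [443.2 -43.8] -0.943
side [442.1 -35.7] -0.888
```

```bash

python3 -m inch '[[[0.11,0.025,0],0,-1],[[0.115,0.025,0],0,-1],[[0,0,0.4],0,-1],[[0,0,0.4],0,-1],[[0,0,0.4],0,-1],[[0,0,0.4],0,-1],[[0,0,0.4],0,-1],[[0,0,0.4],0,-1],[[0,0,0.37],0,-1],[[0,0,0],0,-1]]'
python3 -m inch '[[[0,0,0],0,0.3],[[0,0,0],0,0.3],[[0,0,0],0,0.3],[[0,0,0],0,0.3],[[0,0,0],0,0.4],[[0,0,0],0,0.4],[[0,0,0],0,0.45],[[0,0,0],0,0.45],[[0,0,0],0,0.45],[[0,0,0],0,0.45]]'
```

```text
t: 8.7
eef_pos: [443.2, -44.2, 63.7]
tcp_rot: [-3.139, 0.001, 0.936]
ft_force: [-1.1, -0.2, 0.6]
opening: 1.0
grip_force: 0.0
t: 9.95
eef_pos: [443.4, -44.5, 64.8]
tcp_rot: [-3.141, -0.0, 0.936]
ft_force: [-0.7, 1.1, -0.1]
opening: 0.289
grip_force: 30.0
```

```bash

python3 -m inch '[[[0,0,0.01],0,0.45],[[0,0,0.01],0,0.45],[[0,0,0.01],0,0.45],[[0,0,0],0,0.45],[[-0.02,0,0],0,0.45],[[-0.02,0,0],0,0.45],[[-0.02,0,0],0,0.45],[[-0.02,0,0],0,0.45],[[0,0,0],0,0.45],[[0,0,0],0,0.45]]'
python3 -c "
from cell import env
print(env.state()['moment'])"
```

```text
t: 11.2
eef_pos: [441.6, -48.3, 64.3]
tcp_rot: [3.139, -0.002, 0.935]
ft_force: [-0.8, 5.0, 21.5]
opening: 0.287
grip_force: 30.1
[1.22484176 0.57932368 0.01786106]
```

```bash

python3 -m inch '[[[-0.035,0,-0.003],0,0.45],[[-0.035,0,-0.003],0,0.45],[[-0.035,0,-0.003],0,0.45],[[-0.035,0,0],0,0.45],[[-0.035,0,0],0,0.45],[[-0.035,0,0],0,0.45],[[-0.035,0,0],0,0.45],[[-0.035,0,0],0,0.45],[[0,0,0],0,0.45],[[0,0,0],0,0.45]]'
python3 - <<'E'
from h import *
print(env.state()['moment'])
p=eyes.read_camera("side");m=eyes.cut_out("torch",p)[0]["mask"];rr=np.argwhere(m);print(rr.min(0),rr.max(0))
cv2.imwrite("pics/s1.png",cv2.resize(p["pixels"][130:220,180:290,::-1],(770,630)[:2] if 0 else (733,600),interpolation=3))
E
```

```text
t: 12.45
eef_pos: [431.0, -62.1, 63.7]
tcp_rot: [3.141, -0.0, 0.936]
ft_force: [1.4, 2.6, 4.9]
opening: 0.284
grip_force: 30.0
[ 0.70118012 -0.33857822  0.01626983]
[150 223] [198 237]
```

View pics/s1.png

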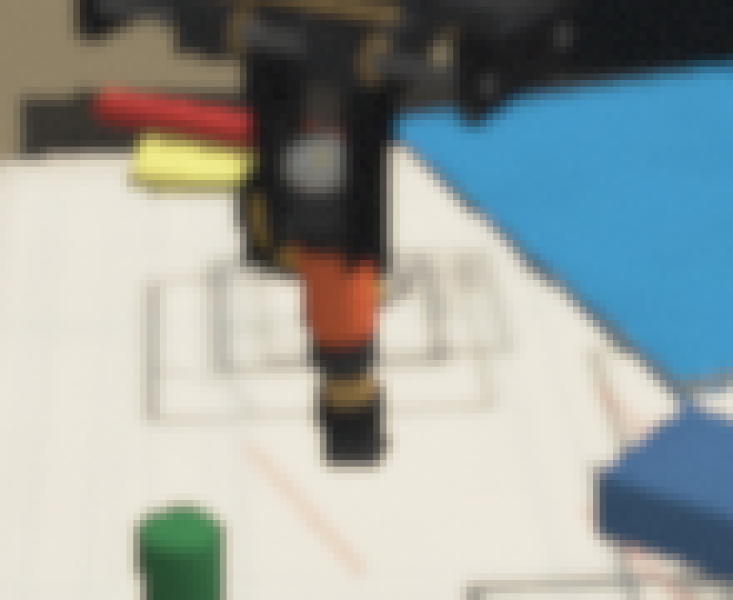

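The torch pivoted in the grip and now leans with its lens toward the front (lens at 318,165, tail at 353,455 in the crop). I'll lift it, carry it over beside the charger, and measure the lean.

```bash

python3 -m inch '[[[0,0,-0.2],0,0.45],[[0,0,-0.5],0,0.45],[[0,0,-0.5],0,0.45],[[-0.2,0.25,-0.5],0,0.45],[[-0.42,0.525,0],0,0.45],[[-0.5,0.62,0],0,0.45],[[-0.5,0.62,0],0,0.45],[[-0.49,0.61,0],0,0.45],[[-0.3,0.37,0],0,0.45],[[-0.12,0.15,0],0,0.45]]'
cat > lean.py <<'E'
from h import *
import sys
from scipy.optimize import minimize
s=env.state();T=s["eef_pos"];R=cv2.Rodrigues(np.zeros(3))[0]
yaw=s["tcp_rot"][2];X=np.array([np.cos(yaw),np.sin(yaw),0]);Y=np.array([X[1],-X[0],0]);Z=np.array([0,0,-1.])
G=T-19*Z; t=np.linspace(0,2*np.pi,40)
def sil(p,th,e,h,dy,lim):
    a=-X*np.sin(th)-Z*np.cos(th); b=X*np.cos(th)-Z*np.sin(th); A=G+e*X+dy*Y-h*a
    q=np.vstack([proj(p,A+14*(np.cos(t)[:,None]*b+np.sin(t)[:,None]*Y)+z*a) for z in(0,lim)])
    im=np.zeros((1536,2048),np.uint8);cv2.fillConvexPoly(im,cv2.convexHull(np.round((q+.5)*4)[:,::-1].astype(np.int32)),1);return im>0
print(s["t"],T.round(1),s["ft_force"].round(1),s["moment"].round(2))
for n in sys.argv[1:]:
    p=eyes.read_camera(n);q=eyes.cut_out("torch",p)
    if not q: print(n,"none");continue
    m=q[0]["mask"];rr=np.argwhere(m);print(n,q[0]["score"],rr.min(0),rr.max(0))
    mm=cv2.resize(m.astype(np.uint8),(2048,1536),interpolation=0)>0
    for lim in (58,135):
      roi=np.ones_like(mm)
      if lim==58:  # only below fingertip
        r=proj(p,[T-12*X])[0];roi[:int(r[0]*4)]=0
        if n=="wrist": continue
      f=lambda v:-((sil(p,v[0]/10,0,84,v[1],lim+20)&mm&roi).sum()/((sil(p,v[0]/10,0,84,v[1],lim+20 if lim<100 else 135)|mm)&roi).sum())
      r=min((minimize(f,[x0,0],method="Nelder-Mead",options=dict(initial_simplex=[[x0,0],[x0+.7,0],[x0,2]])) for x0 in(1.5,2.8)),key=lambda r:r.fun)
      print(n,lim,"deg",np.degrees(r.x[0]/10).round(1),"dy",r.x[1].round(1),r.fun.round(3),[(d,round(f([np.radians(d)*10,r.x[1]]),3)) for d in(0,5,10,15,20,25)])
    cv2.imwrite("pics/%s_%d.png"%(n,s["t"]*100),p["pixels"][:,:,::-1])
E
python3 lean.py side wrist
```

```text
t: 13.8
eef_pos: [492.1, -297.3, 165.4]
tcp_rot: [-3.14, 0.0, 0.934]
ft_force: [0.4, -0.9, -2.1]
opening: 0.292
grip_force: 30.0
13.8 [ 492.1 -297.3  165.4] [ 0.4 -0.9 -2.1] [-0.1   0.13  0.  ]
side 0.59 [146 264] [213 280]
side 58 deg 18.4 dy -3.8 -0.905 [(0, np.float64(-0.447)), (5, np.float64(-0.538)), (10, np.float64(-0.661)), (15, np.float64(-0.817)), (20, np.float64(-0.876)), (25, np.float64(-0.713))]
side 135 deg 12.6 dy -0.0 -0.821 [(0, np.float64(-0.678)), (5, np.float64(-0.743)), (10, np.float64(-0.798)), (15, np.float64(-0.817)), (20, np.float64(-0.777)), (25, np.float64(-0.689))]
wrist 0.87 [163 222] [284 283]
wrist 135 deg 11.8 dy -0.8 -0.668 [(0, np.float64(-0.642)), (5, np.float64(-0.653)), (10, np.float64(-0.661)), (15, np.float64(-0.642)), (20, np.float64(-0.601)), (25, np.float64(-0.569))]
```

```bash
python3 - <<'E'
import sys;sys.argv=["x"]
exec(open("lean.py").read())
o=[]
for n in("side","wrist"):
    p=eyes.read_camera(n);im=cv2.resize(p["pixels"][:,:,::-1],None,fx=4,fy=4,interpolation=3)
    c=cv2.findContours(sil(p,np.radians(15),0,84,0,135).astype(np.uint8),0,1)[0];cv2.drawContours(im,c,-1,(0,255,0),1)
    q=proj(p,T+[0,0,-40])[0]*4;r,k=int(q[0]),int(q[1])
    r=min(max(r,300),1236); 
    z=im[r-250:r+250,k-180:k+180] if n=="side" else cv2.resize(im[r-300-200:r+300-200,k-220:k+220],(360,500))
    o.append(cv2.resize(z,(400,556)))
cv2.imwrite("pics/l.png",np.hstack(o))
E
```

```text
14.0 [ 492.1 -295.1  165.6] [ 0.  -0.1 -2.9] [-0.11  0.1   0.  ]
```

View pics/l.png

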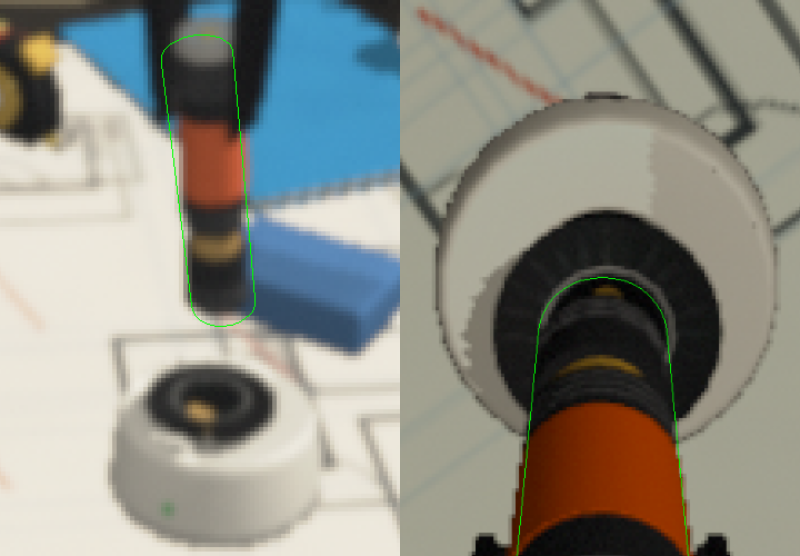

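The picture shows the torch held over the charger, leaning about 10-12° to the front (tail at 215,305; the outline drawn for 15° overshoots it). I'll feel for the flange height behind the bore first.

```bash

python3 -m inch '[[[0.17,0.01,0.1],0,0.45],[[0.17,0.01,0.15],0,0.45],[[0.17,0.01,0.15],0,0.45],[[0,0,0.1],0,0.45],[[0,0,0.08],0,0.45],[[0,0,0.04],0,0.45],[[0,0,0.02],0,0.45],[[0,0,0],0,0.45],[[0,0,0],0,0.45],[[0,0,0],0,0.45]]'
python3 -m inch '[[[0,0,0.007],0,0.45],[[0,0,0.007],0,0.45],[[0,0,0.007],0,0.45],[[0,0,0.007],0,0.45],[[0,0,0.007],0,0.45],[[0,0,0.007],0,0.45],[[0,0,0],0,0.45],[[0,0,0],0,0.45],[[0,0,0],0,0.45],[[0,0,0],0,0.45]]'
```

```text
t: 15.35
eef_pos: [512.2, -272.6, 127.3]
tcp_rot: [3.141, -0.0, 0.936]
ft_force: [0.3, -0.3, -1.9]
opening: 0.289
grip_force: 30.0
t: 16.6
eef_pos: [512.2, -272.6, 124.6]
tcp_rot: [-3.142, -0.0, 0.936]
ft_force: [0.1, 1.0, -2.2]
opening: 0.291
grip_force: 30.0
```

```bash

python3 -m inch '[[[0,0,0.006],0,0.45],[[0,0,0.006],0,0.45],[[0,0,0.006],0,0.45],[[0,0,0.006],0,0.45],[[0,0,0.006],0,0.45],[[0,0,0.006],0,0.45],[[0,0,0],0,0.45],[[0,0,0],0,0.45],[[0,0,0],0,0.45],[[0,0,0],0,0.45]]'
```

```text
t: 17.85
eef_pos: [512.1, -272.6, 122.5]
tcp_rot: [-3.142, -0.0, 0.936]
ft_force: [0.6, -0.4, -1.6]
opening: 0.29
grip_force: 30.0
```

```bash

python3 -m inch '[[[0,0,0.006],0,0.45],[[0,0,0.006],0,0.45],[[0,0,0.006],0,0.45],[[0,0,0.006],0,0.45],[[0,0,0.006],0,0.45],[[0,0,0],0,0.45],[[0,0,0],0,0.45],[[0,0,0],0,0.45],[[0,0,0],0,0.45],[[0,0,0],0,0.45]]'
```

```text
t: 19.1
eef_pos: [512.2, -272.6, 120.7]
tcp_rot: [3.142, -0.0, 0.936]
ft_force: [0.6, 0.7, -1.9]
opening: 0.293
grip_force: 30.0
```

```bash

python3 -m inch '[[[0,0,0.006],0,0.45],[[0,0,0.006],0,0.45],[[0,0,0.006],0,0.45],[[0,0,0.006],0,0.45],[[0,0,0.006],0,0.45],[[0,0,0.006],0,0.45],[[0,0,0],0,0.45],[[0,0,0],0,0.45],[[0,0,0],0,0.45],[[0,0,0],0,0.45]]'; python3 lean.py side
```

```text
t: 20.35
eef_pos: [512.8, -272.9, 119.5]
tcp_rot: [3.139, -0.0, 0.936]
ft_force: [0.7, 0.7, 8.5]
opening: 0.288
grip_force: 30.0
20.35 [ 512.8 -272.9  119.5] [0.7 0.7 8.5] [0.23 0.03 0.  ]
side 0.81 [163 272] [225 287]
side 58 deg 18.5 dy -3.7 -0.957 [(0, np.float64(-0.454)), (5, np.float64(-0.551)), (10, np.float64(-0.664)), (15, np.float64(-0.832)), (20, np.float64(-0.918)), (25, np.float64(-0.704))]
side 135 deg 15.7 dy -1.2 -0.853 [(0, np.float64(-0.684)), (5, np.float64(-0.74)), (10, np.float64(-0.8)), (15, np.float64(-0.846)), (20, np.float64(-0.804)), (25, np.float64(-0.699))]
```

```bash

python3 -m inch '[[[0,0,-0.067],0,0.45],[[-0.1,0,0],0,0.45],[[-0.17,0,0],0,0.45],[[-0.13,0,0],0,0.45],[[-0.04,0,0],0,0.45],[[0,0,0.03],0,0.45],[[0,0,0.02],0,0.45],[[0,0,0.017],0,0.45],[[0,0,0.01],0,0.45],[[0,0,0],0,0.45]]'; python3 lean.py wrist
```

```text
t: 21.7
eef_pos: [496.7, -293.9, 118.2]
tcp_rot: [3.141, -0.0, 0.936]
ft_force: [-0.5, -0.1, 2.5]
opening: 0.294
grip_force: 30.0
21.7 [ 496.7 -293.9  118.2] [-0.5 -0.1  2.5] [-0.05  0.04  0.04]
wrist none
```

```bash

python3 -m inch '[[[0,0,0.006],0,0.45],[[0,0,0.006],0,0.45],[[0,0,0.006],0,0.45],[[0,0,0],0,0.45],[[0,0,0],0,0.45],[[0,0,0],0,0.45],[[0,0,0],0,0.45],[[0,0,0],0,0.45],[[0,0,0],0,0.45],[[0,0,0],0,0.45]]'; python3 lean.py
```

```text
t: 23.05
eef_pos: [497.1, -294.3, 117.8]
tcp_rot: [3.14, -0.0, 0.936]
ft_force: [-1.1, 0.6, 10.5]
opening: 0.286
grip_force: 30.0
23.05 [ 497.1 -294.3  117.8] [-1.1  0.6 10.5] [ 0.07  0.06 -0.01]
```

```bash
python3 - <<'E'
import sys;sys.argv=["x"]
exec(open("lean.py").read())
o=[]
for n in("side","wrist"):
    p=eyes.read_camera(n);im=cv2.resize(p["pixels"][:,:,::-1],None,fx=6,fy=6,interpolation=3)
    q=proj(p,T+[0,0,-60])[0]*6;r,k=int(q[0]),int(q[1])
    print(n,q/6); z=im[r-300:r+300,k-200:k+200]; o.append(z)
cv2.imwrite("pics/m.png",np.hstack(o))
E
```

```text
23.05 [ 497.1 -294.3  117.8] [-1.1  0.6 10.5] [ 0.07  0.06 -0.01]
side [233.91377719 271.04004535]
wrist [200.56544505 252.16358864]
```

View pics/m.png

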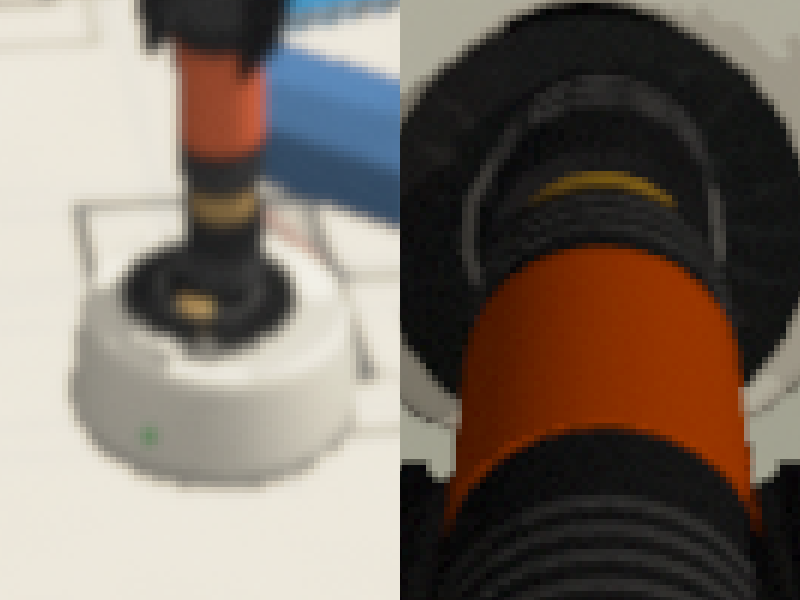

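The view shows the tail behind the brass contact and resting on the rear rim (rim ring hidden at the top, about row 90). I need to shift a few mm to the front.

```bash

python3 -m inch '[[[0,0,-0.03],0,0.45],[[-0.03,0,0],0,0.45],[[-0.03,0,0],0,0.45],[[-0.02,0,0],0,0.45],[[0,0,0],0,0.45],[[0,0,0.01],0,0.45],[[0,0,0.01],0,0.45],[[0,0,0.01],0,0.45],[[0,0,0],0,0.45],[[0,0,0],0,0.45]]'; python3 lean.py
```

```text
t: 24.4
eef_pos: [493.9, -297.9, 117.2]
tcp_rot: [3.141, -0.0, 0.936]
ft_force: [0.3, -0.2, 5.8]
opening: 0.288
grip_force: 30.0
24.4 [ 493.9 -297.9  117.2] [ 0.3 -0.2  5.8] [0.01 0.02 0.05]
```

```bash

python3 -m inch '[[[-0.015,0,0],0,0.45],[[-0.015,0,0],0,0.45],[[-0.015,0,0],0,0.45],[[-0.01,0,0],0,0.45],[[0,0,0],0,0.45],[[0,0,0.008],0,0.45],[[0,0,0.008],0,0.45],[[0,0,0.008],0,0.45],[[0,0,0],0,0.45],[[0,0,0],0,0.45]]'; python3 lean.py
```

```text
t: 25.65
eef_pos: [492.1, -300.9, 116.2]
tcp_rot: [3.14, 0.0, 0.936]
ft_force: [0.9, 1.9, 11.4]
opening: 0.291
grip_force: 30.0
25.65 [ 492.1 -300.9  116.2] [ 0.9  1.9 11.4] [ 0.47 -0.22  0.01]
```

```bash

python3 -m inch '[[[0,0,-0.012],0,0.45],[[-0.015,0,0],0,0.45],[[-0.015,0,0],0,0.45],[[-0.015,0,0],0,0.45],[[-0.015,0,0],0,0.45],[[-0.015,0,0],0,0.45],[[0,0,0],0,0.45],[[0,0,0],0,0.45],[[0,0,0],0,0.45],[[0,0,0],0,0.45]]'; python3 lean.py
```

```text
t: 26.9
eef_pos: [488.9, -303.9, 115.9]
tcp_rot: [-3.141, -0.0, 0.936]
ft_force: [1.3, 2.3, -1.3]
opening: 0.29
grip_force: 30.0
26.9 [ 488.9 -303.9  115.9] [ 1.3  2.3 -1.3] [ 0.58 -0.3  -0.02]
```

```bash

python3 -m inch '[[[-0.015,0,0],0,0.45],[[-0.015,0,0],0,0.45],[[-0.015,0,0],0,0.45],[[-0.008,0,0],0,0.45],[[0,0,0],0,0.45],[[0,0,0],0,0.45],[[0,0,0],0,0.45],[[0,0,0],0,0.45],[[0,0,0],0,0.45],[[0,0,0],0,0.45]]'; python3 lean.py
```

```text
t: 28.15
eef_pos: [487.1, -306.5, 116.1]
tcp_rot: [3.142, -0.0, 0.936]
ft_force: [2.3, 3.1, -3.1]
opening: 0.289
grip_force: 30.0
28.15 [ 487.1 -306.5  116.1] [ 2.3  3.1 -3.1] [ 0.84 -0.51 -0.01]
```

```bash

python3 -m inch '[[[-0.01,0,0],0,0.45],[[-0.01,0,0],0,0.45],[[-0.008,0,0],0,0.45],[[0,0,0],0,0.45],[[0,0,0],0,0.45],[[0,0,0],0,0.45],[[0,0,0],0,0.45],[[0,0,0],0,0.45],[[0,0,0],0,0.45],[[0,0,0],0,0.45]]'; python3 lean.py
```

```text
t: 29.4
eef_pos: [486.2, -307.9, 116.1]
tcp_rot: [3.142, -0.0, 0.936]
ft_force: [3.1, 3.6, -3.0]
opening: 0.289
grip_force: 30.0
29.4 [ 486.2 -307.9  116.1] [ 3.1  3.6 -3. ] [ 0.85 -0.48 -0.01]
```

```bash

python3 -m inch '[[[0,0,0.008],0,0.45],[[0.002,0,0.008],0,0.45],[[0.002,0,0.008],0,0.45],[[0.002,0,0.008],0,0.45],[[0.002,0,0.008],0,0.45],[[0.002,0,0.008],0,0.45],[[0,0,0],0,0.45],[[0,0,0],0,0.45],[[0,0,0],0,0.45],[[0,0,0],0,0.45]]'; python3 lean.py
```

```text
t: 30.65
eef_pos: [486.4, -307.4, 113.2]
tcp_rot: [-3.141, -0.0, 0.936]
ft_force: [2.6, 4.2, -0.6]
opening: 0.292
grip_force: 30.0
30.65 [ 486.4 -307.4  113.2] [ 2.6  4.2 -0.6] [ 0.81 -0.47  0.02]
```

```bash

python3 -m inch '[[[0,0,0.008],0,0.45],[[0.003,0,0.008],0,0.45],[[0.003,0,0.008],0,0.45],[[0.003,0,0.008],0,0.45],[[0,0,0],0,0.45],[[0,0,0],0,0.45],[[0,0,0],0,0.45],[[0,0,0],0,0.45],[[0,0,0],0,0.45],[[0,0,0],0,0.45]]'; python3 lean.py side wrist
```

```text
t: 31.9
eef_pos: [486.8, -307.0, 111.3]
tcp_rot: [-3.142, -0.0, 0.936]
ft_force: [2.0, 3.4, 0.1]
opening: 0.29
grip_force: 30.0
31.9 [ 486.8 -307.   111.3] [2.  3.4 0.1] [ 0.72 -0.45  0.02]
side 0.66 [175 261] [235 279]
side 58 deg 25.1 dy -4.8 -0.891 [(0, np.float64(-0.28)), (5, np.float64(-0.345)), (10, np.float64(-0.425)), (15, np.float64(-0.538)), (20, np.float64(-0.712)), (25, np.float64(-0.89))]
side 135 deg 16.9 dy 2.2 -0.796 [(0, np.float64(-0.612)), (5, np.float64(-0.674)), (10, np.float64(-0.733)), (15, np.float64(-0.787)), (20, np.float64(-0.786)), (25, np.float64(-0.731))]
wrist 0.8 [154 222] [283 282]
wrist 135 deg 17.1 dy -0.2 -0.663 [(0, np.float64(-0.615)), (5, np.float64(-0.625)), (10, np.float64(-0.638)), (15, np.float64(-0.653)), (20, np.float64(-0.643)), (25, np.float64(-0.612))]
```

```bash

python3 -m inch '[[[0.012,0,0],0,0.45],[[0.012,0,0.003],0,0.45],[[0.012,0,0.003],0,0.45],[[0.012,0,0.003],0,0.45],[[0.012,0,0.003],0,0.45],[[0.012,0,0.003],0,0.45],[[0.012,0,0],0,0.45],[[0,0,0],0,0.45],[[0,0,0],0,0.45],[[0,0,0],0,0.45]]'; python3 lean.py
```

```text
t: 33.35
eef_pos: [489.6, -303.6, 110.7]
tcp_rot: [3.141, 0.001, 0.936]
ft_force: [-4.4, -3.5, 5.7]
opening: 0.287
grip_force: 30.0
33.35 [ 489.6 -303.6  110.7] [-4.4 -3.5  5.7] [-1.01  0.87 -0.02]
```

```bash

python3 -m inch '[[[0.012,0,0],0,0.45],[[0.012,0,0],0,0.45],[[0.012,0,0],0,0.45],[[0.012,0,0],0,0.45],[[0.012,0,0],0,0.45],[[0.012,0,0],0,0.45],[[0.012,0,0],0,0.45],[[0,0,0],0,0.45],[[0,0,0],0,0.45],[[0,0,0],0,0.45]]'; python3 lean.py
```

```text
t: 34.6
eef_pos: [492.6, -299.5, 110.7]
tcp_rot: [3.141, 0.001, 0.936]
ft_force: [-3.8, -3.7, 5.9]
opening: 0.288
grip_force: 30.0
34.6 [ 492.6 -299.5  110.7] [-3.8 -3.7  5.9] [-1.03  0.95  0.04]
```

```bash

python3 -m inch '[[[0.018,0,0],0,0.45],[[0.018,0,0],0,0.45],[[0.018,0,0],0,0.45],[[0.018,0,0],0,0.45],[[0.018,0,0],0,0.45],[[0.018,0,0],0,0.45],[[0.018,0,0],0,0.45],[[0.01,0,0],0,0.45],[[0,0,0],0,0.45],[[0,0,0],0,0.45]]'; python3 lean.py wrist
```

```text
t: 35.85
eef_pos: [497.6, -292.2, 110.3]
tcp_rot: [-3.141, -0.0, 0.936]
ft_force: [-3.1, -4.1, 3.1]
opening: 0.292
grip_force: 30.0
35.85 [ 497.6 -292.2  110.3] [-3.1 -4.1  3.1] [-0.88  0.85 -0.02]
wrist 0.6 [176 222] [284 282]
wrist 135 deg 2.7 dy -0.2 -0.718 [(0, np.float64(-0.713)), (5, np.float64(-0.709)), (10, np.float64(-0.646)), (15, np.float64(-0.594)), (20, np.float64(-0.555)), (25, np.float64(-0.524))]
```

```bash

python3 -m inch '[[[0.015,0,0],0,0.45],[[0.015,0,0],0,0.45],[[0.015,0,0],0,0.45],[[0.012,0,0.005],0,0.45],[[0.01,0,0.01],0,0.45],[[0.01,0,0.01],0,0.45],[[0,0,0.01],0,0.45],[[0,0,0.01],0,0.45],[[0,0,0],0,0.45],[[0,0,0],0,0.45]]'; python3 lean.py wrist
```

```text
t: 37.2
eef_pos: [500.5, -288.6, 107.9]
tcp_rot: [3.141, -0.0, 0.936]
ft_force: [-3.4, -3.9, 4.6]
opening: 0.289
grip_force: 30.0
37.2 [ 500.5 -288.6  107.9] [-3.4 -3.9  4.6] [-0.94  0.84 -0.05]
wrist 0.76 [182 222] [283 282]
wrist 135 deg 0.3 dy -0.4 -0.747 [(0, np.float64(-0.746)), (5, np.float64(-0.679)), (10, np.float64(-0.612)), (15, np.float64(-0.562)), (20, np.float64(-0.523)), (25, np.float64(-0.493))]
```

```bash

python3 -m inch '[[[0.01,0,0.01],0,0.45],[[0.01,0,0.01],0,0.45],[[0,0,0.015],0,0.45],[[0,0,0.015],0,0.45],[[0,0,0.015],0,0.45],[[0,0,0.015],0,0.45],[[0,0,0.01],0,0.45],[[0,0,0],0,0.45],[[0,0,0],0,0.45],[[0,0,0],0,0.45]]'; python3 lean.py wrist
```

```text
t: 38.55
eef_pos: [501.2, -287.6, 102.4]
tcp_rot: [3.141, -0.0, 0.936]
ft_force: [-2.3, -3.1, 5.4]
opening: 0.287
grip_force: 30.0
38.55 [ 501.2 -287.6  102.4] [-2.3 -3.1  5.4] [-0.89  0.86  0.03]
wrist 0.91 [188 223] [283 282]
wrist 135 deg -3.1 dy -0.3 -0.752 [(0, np.float64(-0.721)), (5, np.float64(-0.656)), (10, np.float64(-0.593)), (15, np.float64(-0.545)), (20, np.float64(-0.506)), (25, np.float64(-0.477))]
```

```bash

python3 -m inch '[[[0,0,0.015],0,0.45],[[0,0,0.02],0,0.45],[[0,0,0.02],0,0.45],[[0,0,0.02],0,0.45],[[0,0,0.02],0,0.45],[[0,0,0.02],0,0.45],[[0,0,0.01],0,0.45],[[0,0,0],0,0.45],[[0,0,0],0,0.45],[[0,0,0],0,0.45]]'; python3 lean.py
```

```text
t: 39.9
eef_pos: [501.1, -287.6, 94.8]
tcp_rot: [3.142, -0.0, 0.936]
ft_force: [-2.4, -2.4, 4.6]
opening: 0.287
grip_force: 30.0
39.9 [ 501.1 -287.6   94.8] [-2.4 -2.4  4.6] [-0.93  0.87  0.01]
```

```bash

python3 -m inch '[[[0,0,0.02],0,0.45],[[0,0,0.025],0,0.45],[[0,0,0.025],0,0.45],[[0,0,0.025],0,0.45],[[0,0,0.025],0,0.45],[[0,0,0.025],0,0.45],[[0,0,0.025],0,0.45],[[0,0,0.02],0,0.45],[[0,0,0],0,0.45],[[0,0,0],0,0.45]]'; python3 lean.py
```

```text
t: 41.15
eef_pos: [501.0, -287.5, 83.3]
tcp_rot: [-3.141, -0.0, 0.936]
ft_force: [-2.7, -2.6, 2.9]
opening: 0.29
grip_force: 30.0
41.15 [ 501.  -287.5   83.3] [-2.7 -2.6  2.9] [-0.77  0.79 -0.02]
```

```bash

python3 -m inch '[[[0,0,0.012],0,0.45],[[0,0,0.012],0,0.45],[[0,0,0.012],0,0.45],[[0,0,0.012],0,0.45],[[0,0,0.01],0,0.45],[[0,0,0.01],0,0.45],[[0,0,0.01],0,0.45],[[0,0,0],0,0.45],[[0,0,0],0,0.45],[[0,0,0],0,0.45]]'; python3 lean.py
```

```text
t: 42.4
eef_pos: [501.0, -287.5, 78.6]
tcp_rot: [-3.141, -0.0, 0.936]
ft_force: [-1.8, -1.8, 2.0]
opening: 0.288
grip_force: 30.0
42.4 [ 501.  -287.5   78.6] [-1.8 -1.8  2. ] [-0.79  0.76  0.03]
```

```bash

python3 -m inch '[[[0,0,0.01],0,0.45],[[0,0,0.01],0,0.45],[[0,0,0.01],0,0.45],[[0,0,0.01],0,0.45],[[0,0,0],0,0.45],[[0,0,0],0,0.45],[[0,0,0],0,0.45],[[0,0,0],0,0.45],[[0,0,0],0,0.45],[[0,0,0],0,0.45]]'; python3 lean.py
```

```text
t: 43.65
eef_pos: [501.1, -287.6, 76.3]
tcp_rot: [-3.141, -0.0, 0.936]
ft_force: [-2.0, -2.2, 2.3]
opening: 0.29
grip_force: 30.0
43.65 [ 501.1 -287.6   76.3] [-2.  -2.2  2.3] [-0.76  0.84 -0.01]
```

```bash

python3 -m inch '[[[0,0,0.01],0,0.45],[[0,0,0.01],0,0.45],[[0,0,0.008],0,0.45],[[0,0,0],0,0.45],[[0,0,0],0,0.45],[[0,0,0],0,0.45],[[0,0,0],0,0.45],[[0,0,0],0,0.45],[[0,0,0],0,0.45],[[0,0,0],0,0.45]]'; python3 lean.py
```

```text
t: 44.9
eef_pos: [501.8, -288.1, 75.9]
tcp_rot: [3.139, -0.0, 0.936]
ft_force: [-3.5, -1.8, 13.6]
opening: 0.289
grip_force: 30.0
44.9 [ 501.8 -288.1   75.9] [-3.5 -1.8 13.6] [-0.67  0.93 -0.02]
```

```bash

python3 -m inch '[[[0,0,-0.008],0,0.45],[[-0.005,0,0],0,0.45],[[0,0,0],0,0.35],[[0,0,0],0,0.25],[[0,0,0],0,0.1],[[0,0,0],0,0.1],[[0,0,0],0,0.1],[[0,0,0],0,0.1],[[0,0,0],0,0.1],[[0,0,0],0,0.1]]'; python3 lean.py
```

```text
t: 46.15
eef_pos: [500.9, -287.8, 75.1]
tcp_rot: [-3.142, -0.0, 0.936]
ft_force: [-0.0, 0.4, 0.3]
opening: 0.451
grip_force: 0.0
46.15 [ 500.9 -287.8   75.1] [-0.   0.4  0.3] [-0.12  0.08 -0.02]
```

```bash

python3 -m inch '[[[0,0,-0.05],0,0.1],[[0,0,-0.15],0,0.1],[[0,0,-0.25],0,0.1],[[0,0,-0.3],0,0.1],[[0,0,-0.4],0,0.1],[[0,0,-0.4],0,0.1],[[0,0,-0.4],0,0.1],[[0,0,-0.4],0,0.1],[[0.2,0,-0.2],0,0.1],[[0,0,0],0,0.1]]'; python3 - <<'E'
from h import *
o=[]
for n in("side","wrist"):
    p=eyes.read_camera(n);im=p["pixels"][:,:,::-1]
    q=proj(p,[501,-287,90])[0];r,k=int(q[0]),int(q[1]);r=min(max(r,75),309);k=min(max(k,50),462)
    o.append(cv2.resize(im[r-75:r+75,k-50:k+50],(400,600),interpolation=3))
    m=eyes.cut_out("torch",p)
    if m: 
        rr=np.argwhere(m[0]["mask"]);print(n,rr.min(0),rr.max(0))
    print(n,[(z,proj(p,[[501,-287,z]])[0].round(1)) for z in(13,148)])
cv2.imwrite("pics/f.png",np.hstack(o))
p=eyes.read_camera("side")
for k in("glue_stick","tape_measure_2","tin","eraser"):
    print(k,[atz(p,q["centre"],0).round() for q in eyes.spot_point(k,p)[:1]])
E
```

```text
t: 47.4
eef_pos: [508.7, -277.5, 229.0]
tcp_rot: [3.14, -0.0, 0.937]
ft_force: [-0.3, -0.1, 0.2]
opening: 0.451
grip_force: 0.0
side [187 265] [234 281]
side [(13, array([249.8, 271.6])), (148, array([192. , 274.1]))]
wrist [169 236] [218 267]
wrist [(13, array([174.7, 252.4])), (148, array([207.1, 252.4]))]
glue_stick [array([ 376., -235.,    0.])]
tape_measure_2 [array([455., 131.,   0.])]
tin [array([ 579., -104.,    0.])]
eraser [array([ 373., -331.,    0.])]
```

View pics/f.png

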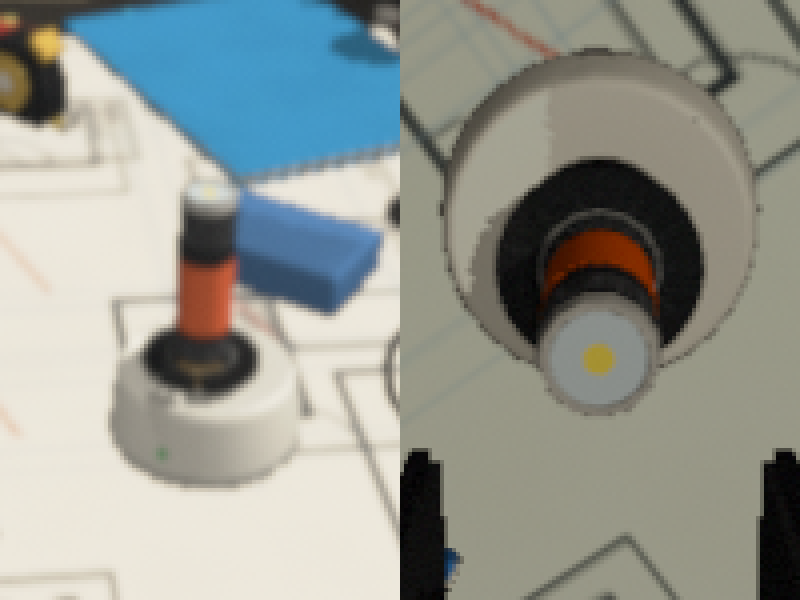

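The final view shows the torch upright and seated in the well: the lens sits at pixel (207,252), exactly where a fully home torch would project. The other objects look undisturbed, so I'm handing it in.

```bash
python3 -c "
from cell import env
print(env.job_done())"
```

```text
the job is handed in; nothing more can be done
None
```

The torch is back on charge, fully home and upright by feel and the final camera check, with the gripper clear, the other things where they were, and the job handed in at about 47.5 s.

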